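# Open the grinder's collet and keep it open

## Robot

A 6-joint arm with a two-finger parallel gripper is mounted at the origin on the work surface. World frame = base frame: x ahead of the robot, y to its left, z up, the work surface at z = 0. Lengths are in m, angles in rad, forces in N, time in s.
With the tool pointing down it reaches from about 0.325 to 0.775 m from the base axis. Payload 9.3 kg.
Tool frame: the origin (TCP) lies on the front face of the gripper's body, between the roots of the fingers; the fingertips stand 73 mm ahead of it and the grasp point (between the pads) lies env.pinch_z ahead of it (env.pinch_z is the distance from the TCP to the grasp point, in m); z points along the fingers, y is the line along which they close (so a half turn about z gives the same grasp; the last joint's range is limited). The gripper opens to 85 mm and grips with 20 to 120 N. Pads are 22 mm wide; open, the fingers measure 114 mm over their backs; the gripper's body (76 mm by 85 mm) begins 54 mm behind the grasp point. The pads swing forward as they close: fully open they stand 13 mm farther back than shut.
Start: joints at [1.141, 0.259, 0.021, 1.334, 0, 1.418], TCP at [0.15, 0.529, 0.304] pointing down, gripper open.
Joint ranges: [-3.04, 3.04], [-0.91, 1.82], [-1.04, 1.36], [-1.92, 1.95], [-1.52, 1.45], [-3.14, 3.14]. Speed limits (rad/s): [2.22, 2.22, 2.79, 3.14, 3.14, 3.14].

## Interface

Orientations are given as a unit quaternion [x, y, z, w].
In Python, from rig import env gives the robot as it stands. The module is installed in compiled form; this text tells all that it offers.
- The arm moves only by the tool play_rows, never from a script. Its argument "series" is one flat list of numbers, 5 for each row, row after row: the shift along the tool's x, y, z in units of 40 mm (1.0 is 40 mm), then the turn about the tool's z in units of 6 degrees (1.0 is 6 degrees), then the opening, from 0 (shut) to 1 (fully open). In form: [x, y, z, roll, hand, x, y, z, roll, hand, ...]. A call has 1 to 12 rows; each row is the pose to reach, as a shift and turn from the pose commanded when the call began, along the tool's axes at that moment; what a row does not reach only later rows make up. A row lasts 1/12 s, in which the tool goes at most 41.7 mm and 7.16 degrees, less where a joint would pass 70% of its speed; a pose out of reach is approached as far as the arm can. A call with a gripper value outside its range is refused whole. The fingers move at their own pace and stop on an object; "newtons" is the grip in N (left out, the last holds). Time passes only in rows, so rows that repeat a pose let the fingers close. It gives the time, the measured TCP pose, the force, the opening and the grip force at its end, in the units of the state.
- env.observe(): the state, without advancing time (a new reading comes with each control period).
- env.snapshot(name): name is "scene" or "side" or "wrist"; returns a dict with "color" (480x640x3 uint8, red, green, blue), "range_z" (480x640 float32, m along the optical axis (not along the pixel's ray), 0 where there is no reading), "vfov" (degrees; the focal length in pixels is half the picture's height over the tangent of half this angle, whatever the lens; pixels are square), "cx", "cy" (the principal point, pixels), "rvec" (rotation vector, rad) and "tvec" (3), from world to camera coordinates, as OpenCV has them; the wrist camera has in their place "hand_eye" (4x4, takes a point from camera to tool coordinates, whose origin is the TCP and whose axes are the flange's). Camera axes: x right, y down, z forward; pixel columns grow to the right and rows downward; lengths in m; the calibration is good to about 2 mm. A picture is of the moment at which its call begins: read the wrist's pose just before it.
- env.job_done(): hands the job in; it is judged then, once.
The state is a dict: "t": time; "joints": joint angles; "qd": joint speeds; "joint_efforts": joint torques, N m; "ee_pos": TCP position; "orientation": TCP orientation; "wrist_force": force on the tool from outside, world axes, zero at the start; "ft_torque": the same for the moment, N m; "finger_gap": finger opening in m; "gripper_force": force on a finger pad.
Only numpy, scipy, OpenCV 4.12 (cv2) and the standard library are available. Lean on these libraries where they do the work, as an engineer would, in place of code of your own. Each camera call takes 0.05 s, during which the arm holds its last target. There are 200 camera calls.

## Task

The articulator with the two mounted stone models has been left standing in the way of the collet lever of the bench grinder. Set it down upright on the free half of its grey case tray without dropping it, flip the lever's safety catch fully over towards the spindle, then pull the lever by its ball handle as far towards you as it goes. Keep holding it there against its spring, so that the disc can be changed: the program finishes while still holding the lever, and nothing else on the bench is to be knocked or shifted.

Things in the scene. Friction and masses are not known exactly. Their poses are not given: they have to be found in the camera images.
- grinder: Bench grinder, fixed. Origin on the bench under the spindle (118 mm up, along x); -x points to the operator (the robot), z up. Blue base x -150 to +210, y -95 to +95 mm, 28 mm high; grey motor 130 mm in diameter at +x, top 185 mm high; collet with a small disc at the -x end; eye shield at x -80 to +50, y +30 to +140 mm, top 245 mm high.
- lever_ball (a point): Black ball handle, 32 mm in diameter, at the free end of the collet lever (this point: its centre); 118 mm above the bench and free all round. At rest it lies at (0, -180, 118) mm in the grinder's frame.
- lever_pivot (a point): The upright axis about which the lever turns, at (0, +50, 118) mm in the grinder's frame, 230 mm from the centre of the ball. The lever is a level steel bar 12 mm square; at rest it points along the grinder's -y.
- lever (a joint): Collet lever, hinged about the upright axis at lever_pivot. 0 at rest, grows as the ball is pulled to the grinder's -x (towards the robot), 0.42 rad at its slightly yielding stop (ball moved 94 mm). A spring drives it back to 0: about 4.5 N at the ball to start it, 9 N at the stop. While the catch stands up, the bar runs against it after 3 mm and stays locked.
- catch_pivot (a point): Pin of the safety catch, at (-13, -105, 88) mm in the grinder's frame, on a small post; the pin lies along the grinder's x.
- catch_tip (a point): Top end of the safety catch, a steel pawl 75 mm long from pin to top end, 8 mm thick (along x) and 14 mm wide (y), with a 22 mm wide thumb pad on its uppermost 18 mm. Closed, it stands up just in front (-x) of the lever bar, its tip at (-13, -115, 162) mm in the grinder's frame, leaning 8 degrees to -y.
- catch (a joint): Safety catch, a hinge about the pin at catch_pivot, along the grinder's x. 0 closed (standing up, lever locked); it grows as the tip is tipped towards the grinder's +y, over the top and down towards the spindle; 1.7 rad fully over, lying level below the lever bar. Turned by a light push (well under 1 N); past about 0.5 rad it falls the rest of the way by its weight.
- articulator: Dental articulator: brass hinge frame with two stone models mounted in plaster between its bows, one rigid piece, 120 mm high (a small screw to 133 mm), 100 mm long (x), feet 60 mm wide (y), 0.3 to 0.6 kg. Origin: centre of its underside, z up, hinge at +x. The stack of models is 52 mm wide (flat sides to +y and -y), x -37 to +13 mm, 8 to 114 mm high.
- articulator_grip (a point): Point at which to grip the articulator from above across its y: between the flat sides 52 mm apart, at (-10, 0, 92) mm in its frame.
- tray: Grey plastic case tray, open at the top, fixed to the bench, 200 mm (x) by 280 mm (y), walls 4 mm thick and 30 mm high, floor 4 mm thick. Origin: centre of its underside.
- tray_free (a point): Middle of the free half of the tray (+y half), on its floor, at (0, +60, 4) mm in the tray's frame; a paper slip lies there.
- model: Bystander: stone model of a jaw, 52 x 56 mm and 31 mm high, lying in the other (-y) half of the tray. Origin: centre of its underside.
- bur_block: Bystander: wooden bur block with burs, 50 x 75 mm, 47 mm high, behind (+x of) the ball handle. Origin: centre of its underside.
- water_bowl: Bystander: blue plastic bowl, 150 mm in diameter, 60 mm high. Origin: centre of its underside.
- paste_tin: Bystander: flat tin, 62 mm in diameter, 45 mm high. Origin: centre of its underside.
- caliper: Bystander: steel caliper lying flat, 150 mm long, 10 mm high. Origin: its centre, underside.
- brush: Bystander: brush with a wooden handle, 170 mm long, lying flat. Origin: its centre, underside.
- amber_bottle: Bystander: amber glass bottle, 64 mm in diameter, 150 mm high. Origin: centre of its underside.
- rubber_bowl: Bystander: black rubber mixing bowl, 110 mm in diameter, 60 mm high. Origin: centre of its underside.
Things that resemble listed ones, but are neither listed nor needed, are in the scene too. What is meant by the articulator is not green or turquoise, and is the smaller of those in its own colour.

How it is judged:
On the way, in this order (a step that is already met when the one before it is completed fails the run):
1. the articulator stands upright in the case tray, let go (x of articulator in the frame of tray between -0.065 and 0.065 m and y of articulator in the frame of tray between -0.12 and 0.12 m and z of articulator in the frame of tray below 0.012 m and angle between articulator's own z axis and vertical below 0.15 rad and contact force between the fingers and articulator below 0.05 N and linear speed of articulator below 0.02 m/s), for 0.3 s.
2. the safety catch is flipped fully over (value of joint catch above 1.45 rad and value of joint lever below 0.1 rad), for 0.2 s.
3. the lever is pulled to its stop and held by the fingers (value of joint lever above 0.36 rad and contact force between the fingers and lever above 2 N), for 0.5 s.
At the end, for the whole second after the job is handed in: The lever is held at its stop (joint at least 0.36 of 0.42 rad, at rest) with the fingers pressing on it by more than 2 N; the catch lies fully over (at least 1.45 of 1.7 rad); the articulator stands upright (within 0.15 rad) on the floor of the case tray, at rest and let go (all of step 1 and all of step 3 and velocity of joint lever below 0.1 rad/s and value of joint catch above 1.45 rad); the arm keeps its last pose, push and grip.
It fails at once if the articulator is dropped or let fall (moves faster than 0.5 m/s while no finger holds it) (contact force between the fingers and articulator below 0.05 N and linear speed of articulator above 0.5 m/s).
It fails at once if the articulator is tipped by more than 0.5 rad (angle between articulator's own z axis and vertical above 0.5 rad).
It fails at once if a bystander is shifted by more than 25 mm or knocked over (distance of any of model, bur_block, water_bowl, paste_tin, caliper, brush, amber_bottle, rubber_bowl from where it was at the start of the episode above 0.025 m or angle between any of model, bur_block, water_bowl, paste_tin, caliper, brush, amber_bottle, rubber_bowl's own z axis and vertical above 0.4 rad).
It also fails if it takes over 64 s, if anything falls off the work surface, if the arm or the gripper's body presses on something with over 40 N, if the wrist force passes 120 N, or if a joint passes its speed limit or range.

## Working session

There is one attempt and no reset: what is moved stays moved. The work goes in short steps, Python scripts to look and compute and a tool call to move; the robot and the scene stay as the last step left them, time stands still between calls to the robot, and variables do not carry over. Pictures are saved under pics/ and viewed, at most 10 in all, crops included, and the job is handed in when it is done.

Besides the shell and the picture viewer there is one more tool, called after "Call:" as name(argument=value, ...), one argument or row to a line, values as JSON. play_rows: Moves the arm, as the interface text tells. Its arguments: {"type":"object","properties":{"series":{"type":"array","items":{"type":"number"}},"newtons":{"type":"number"}},"required":["series"]}

```bash
mkdir -p pics; cat > h.py <<'E'
import numpy as np, cv2, pickle
from scipy.spatial.transform import Rotation as R
from rig import env
def snap(n):
    o=env.observe(); s=env.snapshot(n); s['o']=o
    pickle.dump(s,open(f'pics/{n}.pkl','wb')); return s
def cloud(s):
    d=s['range_z']; f=240/np.tan(np.radians(s['vfov'])/2)
    v,u=np.mgrid[:480,:640]
    p=np.stack([(u-s['cx'])/f*d,(v-s['cy'])/f*d,d],-1)
    if 'hand_eye' in s:
        H=s['hand_eye']; p=p@H[:3,:3].T+H[:3,3]
        return p@R.from_quat(s['o']['orientation']).as_matrix().T+s['o']['ee_pos']
    M=cv2.Rodrigues(np.array(s['rvec'],float))[0]
    return (p-np.array(s['tvec']).ravel())@M
def save(s,fn,crop=None,k=1):
    c=s['color'][:,:,::-1]
    if crop: c=c[crop[1]:crop[3],crop[0]:crop[2]]
    cv2.imwrite(fn,cv2.resize(c,None,fx=k,fy=k))
E
python3 - <<'E'
from h import *
o=env.observe();print(o,env.pinch_z)
for n in('scene','side','wrist'):
    s=snap(n);save(s,f'pics/{n}0.png');print(n,s['vfov'],s.get('hand_eye'),s.get('tvec'),s.get('rvec'))
print(R.from_quat(o['orientation']).as_matrix().round(3))
E
```

```text
{'t': 0.0, 'joints': array([1.14141266e+00, 2.59220131e-01, 2.07499036e-02, 1.33368697e+00,
       3.28640941e-05, 1.41820087e+00]), 'qd': array([ 0.0004724 ,  0.00234389, -0.00023482, -0.00065066, -0.00171896,
       -0.00018732]), 'joint_efforts': array([ 5.75637841e-04, -5.55645561e+01,  3.44525635e+01,  1.37606220e-02,
       -3.68405654e-05, -1.41762911e-05]), 'ee_pos': array([0.15021671, 0.52890261, 0.30324625]), 'orientation': array([ 1.37952733e-01,  9.90438580e-01, -6.47114036e-04, -2.10957845e-04]), 'wrist_force': array([-0.28845641,  0.51883172, -0.82887967]), 'ft_torque': array([-0.00012126,  0.02727656,  0.01958974]), 'gripper_force': 0.0, 'finger_gap': 0.08520946627147372} 0.0539
scene 54.39130814360654 None [-0.29259205 -0.26998043  1.54539785] [ 2.26637864  1.19975788 -0.39604874]
side 55.121799771820406 None [-0.35614021  0.3390604   1.04371137] [ 2.05885194 -0.89680093  0.43517538]
wrist 67.04203577259142 [[-1.32159374e-04 -9.52741122e-01 -3.03783370e-01  7.89223375e-02]
 [ 9.99999855e-01 -2.84595050e-04  4.57516990e-04  1.97314271e-04]
 [-5.22350494e-04 -3.03783266e-01  9.52741022e-01 -6.97630358e-02]
 [ 0.00000000e+00  0.00000000e+00  0.00000000e+00  1.00000000e+00]] None None
[[-0.962  0.273 -0.001]
 [ 0.273  0.962 -0.001]
 [ 0.    -0.001 -1.   ]]
```

View pics/scene0.png

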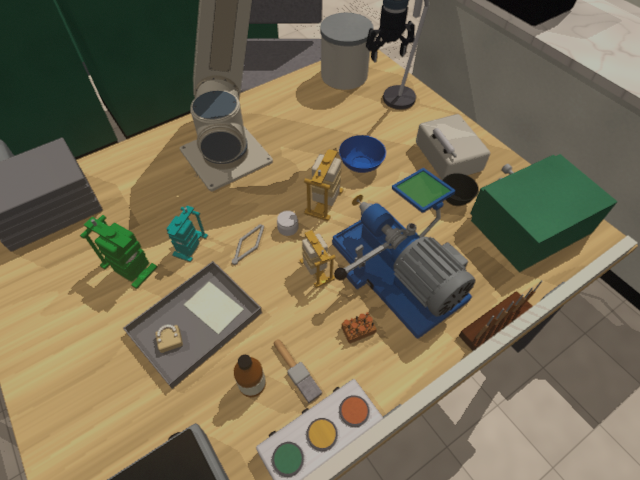

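View pics/side0.png

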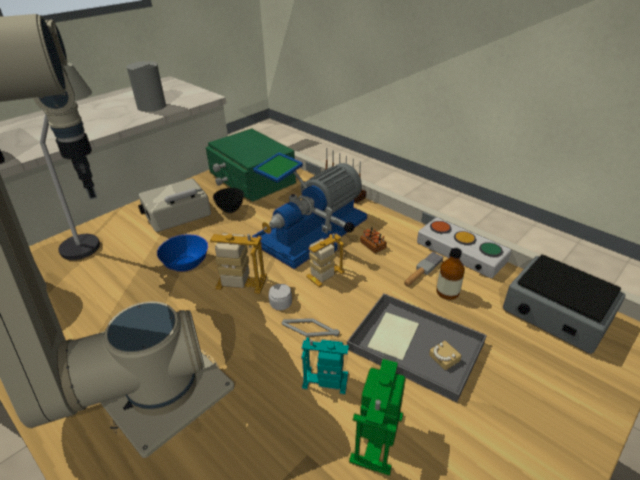

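Scene view candidates: small brass articulator (317,257), big brass one (322,185), turquoise (187,233) and green (120,250). I choose the small brass one at (317,257). In the side view it is at (325,260), next to the ball at (340,274) in the scene view. Next I make a metric top-down map from both cameras, plus a close crop.

```bash
python3 - <<'E'
from h import *
P=[];C=[]
for n in('scene','side'):
    s=pickle.load(open(f'pics/{n}.pkl','rb'));p=cloud(s);m=s['range_z']>0
    P.append(p[m]);C.append(s['color'][m])
    for nm,u,v in([('ball',340,274),('tray slip',213,306),('grip',317,240),('disc',358,200)] if n=='scene' else [('slip',393,335)]):print(n,nm,p[v,u].round(3))
P=np.concatenate(P);C=np.concatenate(C)
# map: x 0.1..0.9 up, y +0.5..-0.5 ; 1.25mm/px -> 800 wide(y) x 600
m=(P[:,0]>.05)&(P[:,0]<.95)&(abs(P[:,1])<.6)&(P[:,2]>-.01)&(P[:,2]<.26)
P=P[m];C=C[m];o=np.argsort(P[:,2]);P=P[o];C=C[o]
r=((.95-P[:,0])/.0015).astype(int);c=((.6-P[:,1])/.0015).astype(int)
im=np.zeros((601,801,3),np.uint8);z=np.zeros((601,801),np.float32)
im[r,c]=C;z[r,c]=P[:,2]
im=cv2.dilate(im,np.ones((3,3)))[:600,:800]
for k in range(0,9):
    y=.6-.15*k;cv2.putText(im,f'{y:.2f}',(k*100,10),0,.35,(255,255,255),1);im[::8,min(k*100,799)]=255
for k in range(0,6):
    cv2.putText(im,f'{.95-.15*k:.2f}',(0,k*100+10),0,.35,(255,255,255),1);im[k*100,::8]=255
cv2.imwrite('pics/map.png',im[:,:,::-1]);np.save('pics/P.npy',P)
s=pickle.load(open('pics/scene.pkl','rb'));a=s['color'][190:330,270:430]
t=pickle.load(open('pics/side.pkl','rb'));b=t['color'][200:340,220:380]
cv2.imwrite('pics/crop.png',cv2.resize(np.hstack([a,b])[:,:,::-1],None,fx=2.5,fy=2.5,interpolation=2))
E
```

```text
scene ball [ 0.645 -0.01   0.13 ]
scene tray slip [ 0.481 -0.292  0.009]
scene grip [0.526 0.004 0.121]
scene disc [0.478 0.172 0.12 ]
side slip [ 0.478 -0.29   0.005]
```

View pics/map.png

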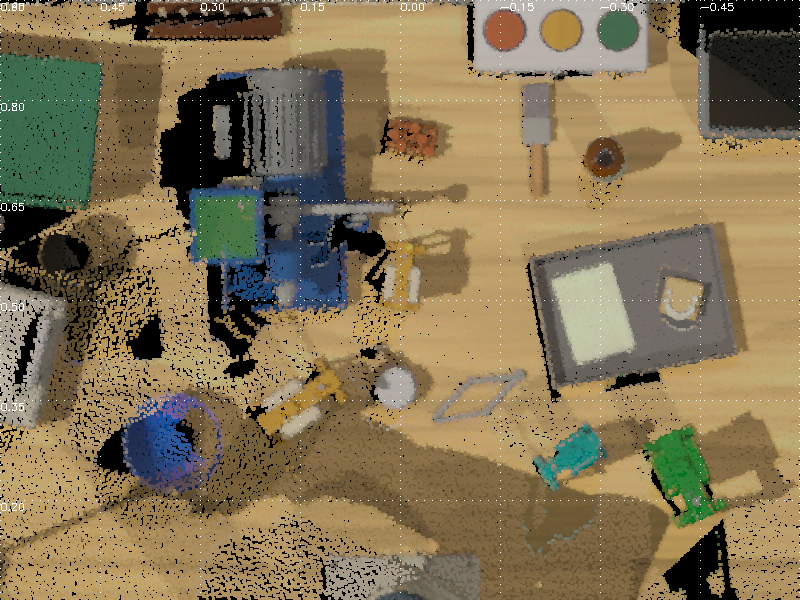

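View pics/crop.png

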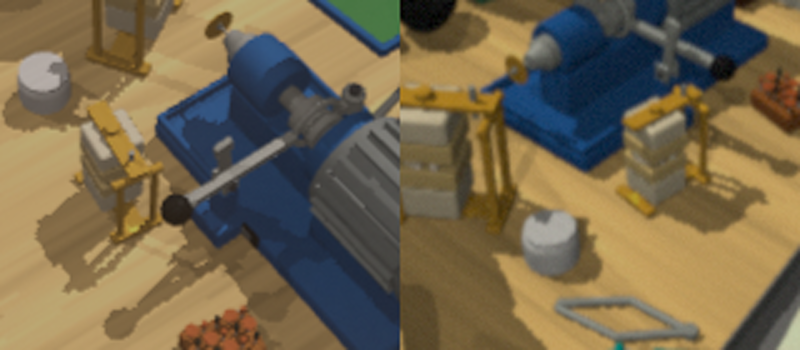

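The map and crop confirm the choice: the small brass articulator, white stack, hinge to +x, stands right in front of the ball. I now fit poses numerically.

```bash
python3 - <<'E'
from h import *
for n in('scene','side'):
    s=pickle.load(open(f'pics/{n}.pkl','rb'));p=cloud(s).reshape(-1,3);c=s['color'].reshape(-1,3).astype(int)
    hsv=cv2.cvtColor(s['color'],cv2.COLOR_RGB2HSV).reshape(-1,3).astype(int)
    box=lambda x0,x1,y0,y1,z0,z1:(p[:,0]>x0)&(p[:,0]<x1)&(p[:,1]>y0)&(p[:,1]<y1)&(p[:,2]>z0)&(p[:,2]<z1)
    def rect(nm,m):
        q=p[m][:,:2]
        if len(q)<8:print(n,nm,len(q));return
        r=cv2.minAreaRect((q*1000).astype(np.float32));print(n,nm,len(q),np.round(r[0],1),np.round(r[1],1),round(r[2],1),'z',np.percentile(p[m][:,2],[2,50,98]).round(4))
    A=box(.46,.6,-.05,.06,.015,.15)
    rect('art all',A); w=A&(hsv[:,1]<110)
    rect('art white',w&(p[:,2]<.112)&(p[:,2]>.03)); rect('white top',w&(p[:,2]>.104)&(p[:,2]<.12)); rect('brass top',A&(p[:,2]>.108)&(hsv[:,1]>120))
    rect('slip',box(.38,.6,-.38,-.2,-.005,.015)&(c.min(1)>130)&(hsv[:,1]<70))
    rect('tray rim',box(.33,.65,-.55,-.17,.024,.04)&(hsv[:,1]<60))
    rect('blue base',box(.4,.9,.05,.35,.02,.034)&(hsv[:,0]>95)&(hsv[:,0]<125)&(hsv[:,1]>120))
    b=box(.6,.69,-.04,.03,.095,.15)&(c.max(1)<60);rect('ball',b)
    from scipy.optimize import least_squares
    if b.sum()>20: print(' ballfit',least_squares(lambda t:np.linalg.norm(p[b]-t,axis=1)-.016,[.645,-.005,.118],loss='soft_l1',f_scale=.002).x.round(4))
    l=box(.6,.69,.02,.14,.121,.13)
    q=p[l]
    if len(q)>20: print(' bar',len(q),np.polyfit(q[:,1],q[:,0],1).round(4))
    rect('catch',box(.58,.66,.03,.12,.14,.18))
    rect('bigart',box(.3,.5,.08,.24,.1,.3)&(hsv[:,1]>120))
E
```

```text
scene art all 978 [536.9  -4.9] [ 55.8 100. ] 84.5 z [0.0179 0.1079 0.1248]
scene art white 277 [526.9  -3.2] [54.1 52.6] 83.5 z [0.0306 0.0985 0.1119]
scene white top 195 [529.8  -2.9] [53.2 57.7] 84.5 z [0.1052 0.1113 0.1163]
scene brass top 310 [536.7  -6.9] [55.1 99.6] 86.7 z [0.109  0.1177 0.1262]
scene slip 1559 [ 477.7 -291. ] [134.7  92.6] 16.6 z [-0.0003  0.004   0.0083]
scene tray rim 696 [ 492.9 -349.7] [202.6 279. ] 10.6 z [0.0242 0.0281 0.035 ]
scene blue base 2468 [667.2 158.8] [356.1 215.1] 1.8 z [0.0211 0.0255 0.0314]
scene ball 112 [641.   -5.8] [28.8 26.8] 24.9 z [0.1158 0.1266 0.1337]
 ballfit [ 0.6388 -0.0039  0.116 ]
 bar 141 [0.1771 0.627 ]
scene catch 49 [625.3  61. ] [ 8.8 19.8] 9.0 z [0.1417 0.156  0.1623]
scene bigart 586 [394.3 172.5] [158.4 137.4] 24.8 z [0.1035 0.154  0.1643]
side art all 1027 [536.   -4.2] [ 59.1 100.7] 82.8 z [0.0185 0.0854 0.1246]
side art white 346 [538.6  -5.7] [57.6 87.1] 81.9 z [0.0315 0.081  0.1117]
side white top 130 [523.2  -3.2] [57.4 50.5] 83.3 z [0.105  0.1119 0.1165]
side brass top 216 [537.9   3.2] [54.6 98.9] 73.2 z [0.1093 0.1189 0.1255]
side slip 1386 [ 481.1 -288. ] [132.2  91. ] 17.1 z [0.0015 0.0049 0.0084]
side tray rim 749 [ 489.5 -350. ] [202.6 278.6] 10.9 z [0.0242 0.0281 0.0352]
side blue base 1288 [658.4 145.8] [195.2 371.5] 80.3 z [0.0214 0.0272 0.033 ]
side ball 87 [635.   -7.9] [24.7 30.4] 89.9 z [0.1122 0.1247 0.1333]
 ballfit [ 0.638  -0.0031  0.1173]
 bar 104 [0.2275 0.6205]
side catch 45 [621.9  59.7] [10.  23.7] 9.1 z [0.1416 0.1559 0.1621]
side bigart 609 [385.4 176.6] [165.8 132.3] 33.1 z [0.1032 0.1556 0.1659]
```

Call:
play_rows(
  series=[-12.7, -10.2, 0, -1.55, 1, -12.7, -10.2, 0, -1.55, 1, -12.7, -10.2, 0, -1.55, 1, -12.7, -10.2, 0, -1.55, 1, -12.7, -10.2, 0, -1.55, 1, -12.7, -10.2, 0, -1.55, 1, -12.7, -10.2, 0, -1.55, 1, -12.7, -10.2, 0, -1.55, 1, -12.7, -10.2, 0, -1.55, 1, -12.7, -10.2, 0, -1.55, 1, -12.7, -10.2, 0, -1.55, 1, -12.7, -10.2, 0, -1.55, 1],
  newtons=40,
)

```text
t: 1.15
ee_pos: [0.439, 0.1212, 0.3039]
orientation: [0.057, 0.998, 0.0, 0.0]
wrist_force: [0.7, 1.8, 1.4]
finger_gap: 0.0854
gripper_force: 0.0
```

```bash
cat >> h.py <<'E'
def go(target,toolyaw=None):
    "units to move the TCP to target; toolyaw = wanted world angle of tool y, deg"
    o=env.observe();M=R.from_quat(o['orientation']).as_matrix()
    a=np.degrees(np.arctan2(M[1,1],M[0,1]))
    print('t',round(o['t'],2),'pos',o['ee_pos'].round(4),'yaw_y',round(a,2),'gap',round(o['finger_gap'],4),'F',o['wrist_force'].round(1),'j',o['joints'].round(2))
    print('units',(M.T@(np.array(target)-o['ee_pos'])/.04).round(2),'roll',None if toolyaw is None else round((a-toolyaw)/6,2))
E
python3 -c "
from h import *
go([.5266,-.0034,.30],83.5)"
```

```text
t 1.15 pos [0.439  0.1212 0.3039] yaw_y 83.43 gap 0.0854 F [0.7 1.8 1.4] j [ 0.08  0.1  -0.18  1.29  0.    0.2 ]
units [-2.53 -2.85  0.1 ] roll -0.01
```

Call:
play_rows(
  series=[-2.4, -2.75, 0, 0, 1, -2.4, -2.75, 0, 0, 1, -2.4, -2.75, 0, 0, 1, -2.4, -2.75, 0, 0, 1, -2.4, -2.75, 0, 0, 1, -2.4, -2.75, 0, 0, 1, -2.4, -2.75, 0, 0, 1, -2.4, -2.75, 0, 0, 1],
)

```text
t: 1.82
ee_pos: [0.5206, 0.0039, 0.304]
orientation: [0.057, 0.998, 0.0, -0.0]
wrist_force: [0.3, -0.2, -0.6]
finger_gap: 0.0852
gripper_force: 0.0
```

```bash
python3 - <<'E'
from h import *
go([.5266,-.0034,.30],83.5)
s=snap('wrist');save(s,'pics/wrist1.png')
p=cloud(s).reshape(-1,3);hsv=cv2.cvtColor(s['color'],cv2.COLOR_RGB2HSV).reshape(-1,3).astype(int)
A=(abs(p[:,0]-.535)<.08)&(abs(p[:,1])<.06)&(p[:,2]>.03)&(p[:,2]<.15)
for nm,m in(('all',A),('white',A&(hsv[:,1]<110)),('whitetop',A&(hsv[:,1]<110)&(p[:,2]>.1)),('brass',A&(hsv[:,1]>130)&(p[:,2]>.1))):
    r=cv2.minAreaRect((p[m][:,:2]*1000).astype(np.float32));print(nm,m.sum(),np.round(r[0],1),np.round(r[1],1),round(r[2],1),np.percentile(p[m][:,2],[2,50,98]).round(4))
E
```

```text
t 1.82 pos [0.5206 0.0039 0.304 ] yaw_y 83.5 gap 0.0852 F [ 0.3 -0.2 -0.6] j [-0.15  0.21 -0.05  1.32  0.   -0.04]
units [-0.17 -0.16  0.1 ] roll 0.0
all 7557 [535.2  -1.3] [ 55.3 100.2] 84.5 [0.0554 0.1149 0.1262]
white 2660 [537.9  -1.1] [52.  83.7] 83.5 [0.0468 0.1134 0.1307]
whitetop 2530 [537.2  -1. ] [52.  78.4] 83.4 [0.1056 0.1134 0.1312]
brass 4124 [535.2  -1.3] [ 55.3 100.2] 84.5 [0.1069 0.1196 0.1261]
```

View pics/wrist1.png

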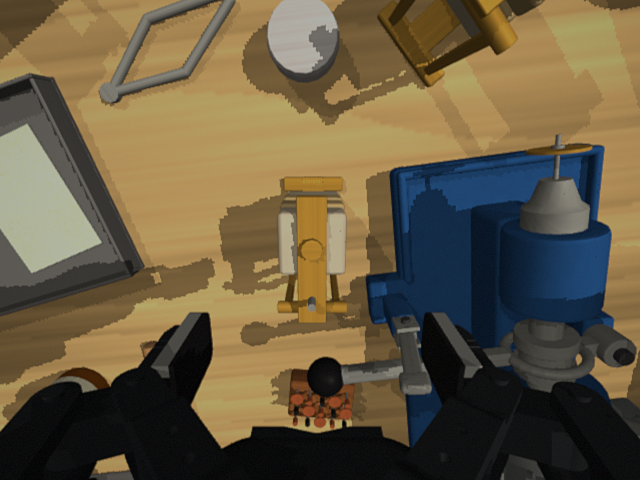

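The wrist view shows the articulator centred at (311,250), aligned with the fingers, with nothing beside it. The ball is at (325,377).

Call:
play_rows(
  series=[-0.15, -0.11, 1, 0, 1, -0.15, -0.11, 2, 0, 1, -0.15, -0.11, 2.5, 0, 1, -0.15, -0.11, 2.5, 0, 1, -0.15, -0.11, 2.5, 0, 1],
)

```text
t: 2.28
ee_pos: [0.5262, -0.0012, 0.2041]
orientation: [0.057, 0.998, 0.0, -0.001]
wrist_force: [-0.2, 0.1, 0.1]
finger_gap: 0.0852
gripper_force: 0.0
```

```bash
python3 -c "
from h import *
go([.526,-.0015,.146],83.8)"
```

```text
t 2.28 pos [ 0.5262 -0.0012  0.2041] yaw_y 83.51 gap 0.0852 F [-0.2  0.1  0.1] j [-0.16  0.27 -0.23  1.08  0.   -0.05]
units [ 0.   -0.01  1.45] roll -0.05
```

Descend and grip.

Call:
play_rows(
  series=[0, 0, 0.7, -0.05, 1, 0, 0, 1.2, -0.05, 1, 0, 0, 1.45, -0.05, 1, 0, 0, 1.45, -0.05, 1, 0, 0, 1.45, -0.05, 0, 0, 0, 1.45, -0.05, 0, 0, 0, 1.45, -0.05, 0, 0, 0, 1.45, -0.05, 0, 0, 0, 1.45, -0.05, 0, 0, 0, 1.45, -0.05, 0, 0, 0, 1.45, -0.05, 0, 0, 0, 1.45, -0.05, 0],
  newtons=40,
)

```text
t: 3.28
ee_pos: [0.5274, -0.002, 0.1476]
orientation: [0.054, 0.999, -0.0, 0.001]
wrist_force: [-1.0, 2.0, 6.7]
finger_gap: 0.0518
gripper_force: 42.7
```

Call:
play_rows(
  series=[0, 0, -0.3, 0, 0, 0, 0, -0.7, 0, 0, 0, 0, -1.2, 0, 0, 0, 0, -1.8, 0, 0, 0, 0, -2.3, 0, 0, 0, 0, -2.5, 0, 0, 0, 0, -2.5, 0, 0, 0, 0, -2.5, 0, 0],
)

```text
t: 3.95
ee_pos: [0.5265, -0.002, 0.2455]
orientation: [0.055, 0.999, -0.0, 0.0]
wrist_force: [-0.4, -0.9, -4.8]
finger_gap: 0.052
gripper_force: 43.5
```

```bash
python3 - <<'E'
from h import *
M=R.from_euler('z',10.8,degrees=True).as_matrix()
# articulator placed with centre at tray_free; grip offset (-.010,0) at yaw of tool
a=np.radians(-6.2)
g=np.array([.4905,-.350,0])+M@[0,.06,0]+np.array([-.010*np.cos(a),-.010*np.sin(a),.25])
print(g);go(g,83.8)
s=snap('side');save(s,'pics/side1.png')
E
```

```text
[ 0.46931561 -0.28998277  0.25      ]
t 3.95 pos [ 0.5265 -0.002   0.2455] yaw_y 83.74 gap 0.052 F [-0.4 -0.9 -4.8] j [-0.16  0.24 -0.15  1.18 -0.   -0.05]
units [ 0.64 -7.31 -0.11] roll -0.01
```

View pics/side1.png

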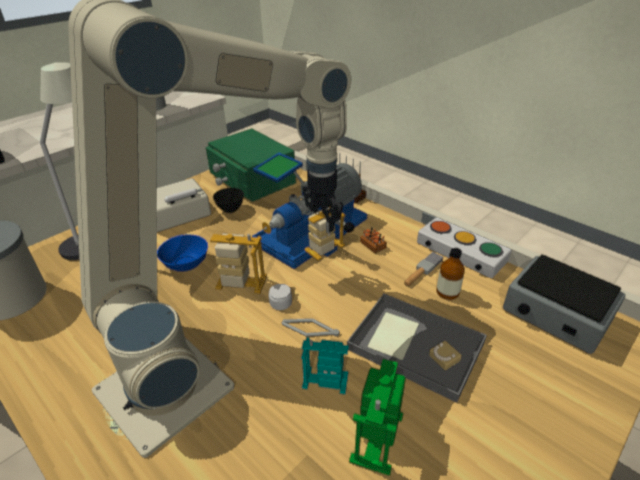

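The articulator hangs upright in the gripper at (322,233). Next I carry it to the tray.

Call:
play_rows(
  series=[0.05, -0.4, 0, 0, 0, 0.1, -1.1, 0, 0, 0, 0.2, -1.9, 0, 0, 0, 0.3, -2.7, 0, 0, 0, 0.35, -3.5, 0, 0, 0, 0.4, -4.3, 0, 0, 0, 0.5, -5.1, 0, 0, 0, 0.55, -5.9, 0, 0, 0, 0.6, -6.6, 0, 0, 0, 0.64, -7.1, 0, 0, 0, 0.64, -7.3, 0, 0, 0, 0.64, -7.3, 0, 0, 0],
)

```text
t: 5.0
ee_pos: [0.4688, -0.2909, 0.2442]
orientation: [0.056, 0.998, 0.001, -0.001]
wrist_force: [-0.5, 0.8, -4.2]
finger_gap: 0.0516
gripper_force: 43.7
```

```bash
python3 -c "
from h import *
go([.4693,-.29,.1525],83.8)"
```

```text
t 5.0 pos [ 0.4688 -0.2909  0.2442] yaw_y 83.6 gap 0.0516 F [-0.5  0.8 -4.2] j [-0.71  0.29 -0.09  1.19 -0.   -0.6 ]
units [-0.02  0.02  2.29] roll -0.03
```

Call:
play_rows(
  series=[0, 0, 0.5, 0, 0, 0, 0, 1.1, 0, 0, 0, 0, 1.6, 0, 0, 0, 0, 1.9, 0, 0, 0, 0, 2.05, 0, 0, 0, 0, 2.15, 0, 0, 0, 0, 2.2, 0, 0, 0, 0, 2.25, 0, 0, 0, 0, 2.28, 0, 0, 0, 0, 2.28, 0, 0],
)

```text
t: 5.83
ee_pos: [0.4695, -0.2895, 0.1551]
orientation: [0.055, 0.999, -0.0, 0.0]
wrist_force: [0.1, -0.4, -3.4]
finger_gap: 0.0515
gripper_force: 43.6
```

Call:
play_rows(
  series=[0, 0, 0.03, 0, 0, 0, 0, 0.06, 0, 0, 0, 0, 0.09, 0, 0, 0, 0, 0.12, 0, 0, 0, 0, 0.12, 0, 0],
)

```text
t: 6.25
ee_pos: [0.4694, -0.2895, 0.1515]
orientation: [0.055, 0.999, -0.001, 0.001]
wrist_force: [-4.1, 4.2, 12.9]
finger_gap: 0.0516
gripper_force: 45.2
```

Seated on the floor. Next I release and lift.

Call:
play_rows(
  series=[0, 0, -0.03, 0, 0, 0, 0, -0.03, 0, 0.8, 0, 0, -0.03, 0, 1, 0, 0, -0.03, 0, 1, 0, 0, -0.03, 0, 1, 0, 0, -0.03, 0, 1, 0, 0, -0.03, 0, 1],
)

```text
t: 6.83
ee_pos: [0.4694, -0.2895, 0.151]
orientation: [0.055, 0.999, 0.0, -0.0]
wrist_force: [0.0, -0.2, 0.1]
finger_gap: 0.0853
gripper_force: 0.0
```

Call:
play_rows(
  series=[0, 0, -0.4, 0, 1, 0, 0, -1, 0, 1, 0, 0, -1.8, 0, 1, 0, 0, -2.5, 0, 1, 0, 0, -3, 0, 1, 0, 0, -3, 0, 1],
)

```text
t: 7.33
ee_pos: [0.4703, -0.2902, 0.2755]
orientation: [0.055, 0.999, -0.002, 0.003]
wrist_force: [0.2, -0.4, 1.0]
finger_gap: 0.0855
gripper_force: 0.0
```

```bash
python3 - <<'E'
from h import *
go([.62,.03,.28],83.8)
a=snap('side');b=snap('scene');w=snap('wrist')
cv2.imwrite('pics/c2.png',cv2.resize(np.hstack([a['color'][220:420,320:520],b['color'][230:430,110:310]])[:,:,::-1],None,fx=2,fy=2))
for s in(a,b,w):
    p=cloud(s).reshape(-1,3);hsv=cv2.cvtColor(s['color'],cv2.COLOR_RGB2HSV).reshape(-1,3).astype(int)
    A=(abs(p[:,0]-.48)<.09)&(abs(p[:,1]+.29)<.07)&(p[:,2]>.1)&(p[:,2]<.14)&(hsv[:,1]>120)
    if A.sum()>20:
        r=cv2.minAreaRect((p[A][:,:2]*1000).astype(np.float32));print(A.sum(),np.round(r[0],1),np.round(r[1],1),round(r[2],1),np.percentile(p[A][:,2],[2,50,98]).round(4))
    # catch and ball again
    A=(abs(p[:,0]-.625)<.03)&(abs(p[:,1]-.06)<.05)&(p[:,2]>.14)&(p[:,2]<.18)
    if A.sum()>20:
        r=cv2.minAreaRect((p[A][:,:2]*1000).astype(np.float32));print('catch',A.sum(),np.round(r[0],1),np.round(r[1],1),round(r[2],1),p[A].mean(0).round(4),p[A][:,2].max().round(4))
E
```

```text
t 7.33 pos [ 0.4703 -0.2902  0.2755] yaw_y 83.74 gap 0.0855 F [ 0.2 -0.4  1. ] j [-0.7   0.27 -0.04  1.26  0.   -0.6 ]
units [-2.85  8.37 -0.13] roll -0.01
360 [ 475.4 -295.6] [103.8  58. ] 0.8 [0.1067 0.1229 0.1302]
catch 46 [624.2  60.6] [21.8 14.6] 81.5 [0.6219 0.0604 0.153 ] 0.1622
396 [ 481.4 -284.8] [ 52.  103.2] 73.4 [0.1062 0.1219 0.1292]
catch 50 [625.   60.2] [ 8.5 23.3] 4.9 [0.6263 0.0609 0.1542] 0.1627
5520 [ 477.6 -288.1] [ 55.4 101. ] 82.6 [0.1098 0.1236 0.13  ]
```

View pics/c2.png

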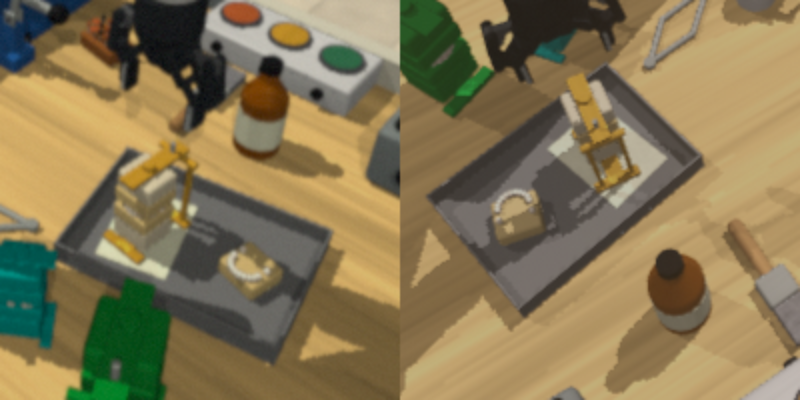

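The articulator stands upright on the slip in the tray: pixel (150,195) in the left part and (598,130) in the right part. Next is the catch, pushed with shut fingers from its -y side.

Call:
play_rows(
  series=[-0.3, 0.8, 0, -0.2, 0.5, -0.6, 1.6, 0, -0.4, 0, -0.9, 2.4, 0, -0.6, 0, -1.2, 3.2, 0, -0.8, 0, -1.5, 4, 0, -1, 0, -1.8, 4.8, 0, -1.2, 0, -2.1, 5.6, 0, -1.3, 0, -2.4, 6.4, 0, -1.3, 0, -2.7, 7.2, 0, -1.3, 0, -3, 8, 0, -1.3, 0, -3, 8, 0, -1.3, 0, -3, 8, 0, -1.3, 0],
)

```text
t: 8.48
ee_pos: [0.6236, 0.0173, 0.2689]
orientation: [-0.015, 1.0, 0.0, -0.002]
wrist_force: [0.4, -1.1, 0.0]
finger_gap: -0.0
gripper_force: 0.0
```

```bash
python3 - <<'E'
from h import *
go([.6245,.015,.22],91.7)
s=snap('wrist');save(s,'pics/w3.png')
p=cloud(s).reshape(-1,3);c=s['color'].reshape(-1,3).astype(int)
b=(abs(p[:,0]-.638)<.03)&(abs(p[:,1]+.004)<.03)&(p[:,2]>.1)&(p[:,2]<.14)&(c.max(1)<60);print('ball',b.sum(),p[b].mean(0).round(4) if b.sum() else 0)
A=(abs(p[:,0]-.625)<.03)&(abs(p[:,1]-.06)<.03)&(p[:,2]>.145)&(p[:,2]<.175);print('catch',A.sum(),np.percentile(p[A],[3,50,97],axis=0).round(4) if A.sum() else 0)
E
```

```text
t 8.48 pos [0.6236 0.0173 0.2689] yaw_y 91.71 gap -0.0 F [ 0.4 -1.1  0. ] j [-0.11  0.4   0.14  1.31 -0.   -0.14]
units [-0.02 -0.06  1.22] roll 0.0
ball 1691 [ 0.6334 -0.0011  0.1285]
catch 900 [[0.6188 0.0535 0.1465]
 [0.6203 0.0634 0.1602]
 [0.6259 0.0729 0.1632]]
```

View pics/w3.png

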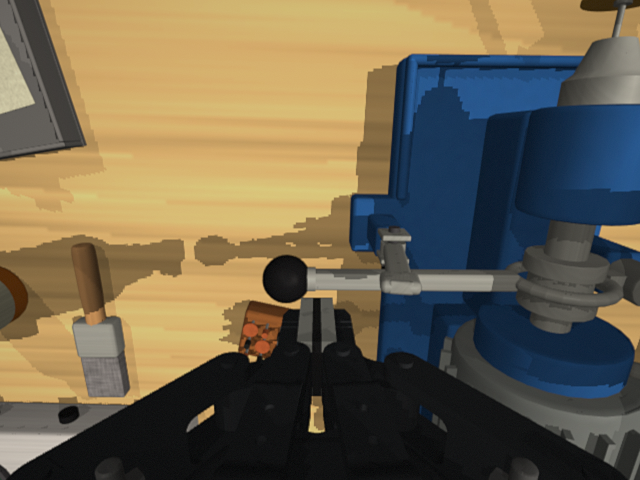

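The wrist view shows the ball at (286,279) and the catch pad at (395,235), with shut fingers between them. Next I descend, then push +y.

Call:
play_rows(
  series=[0.04, -0.05, 0.6, 0, 0, 0.04, -0.05, 1.1, 0, 0, 0.04, -0.05, 1.2, 0, 0, 0.04, -0.05, 1.2, 0, 0, 0.04, -0.05, 1.2, 0, 0],
)

```text
t: 8.95
ee_pos: [0.6219, 0.0126, 0.2236]
orientation: [-0.013, 1.0, -0.0, -0.0]
wrist_force: [0.9, -0.2, -0.4]
finger_gap: 0.0002
gripper_force: 0.0
```

```bash
python3 -c "
from h import *
go([.622,.085,.2205],91.7)"
```

```text
t 8.95 pos [0.6219 0.0126 0.2236] yaw_y 91.47 gap 0.0002 F [ 0.9 -0.2 -0.4] j [-0.11  0.41  0.04  1.2  -0.   -0.14]
units [-0.05  1.81  0.08] roll -0.04
```

Call:
play_rows(
  series=[0, 0.4, 0.1, 0, 0, 0, 0.7, 0.1, 0, 0, 0, 1, 0.1, 0, 0, 0, 1.3, 0.1, 0, 0, 0, 1.6, 0.1, 0, 0, 0, 1.9, 0.1, 0, 0, 0, 1.95, 0.1, 0, 0, 0, 1.95, 0.1, 0, 0],
)

```text
t: 9.62
ee_pos: [0.6198, 0.0926, 0.2192]
orientation: [-0.014, 1.0, -0.0, 0.0]
wrist_force: [0.7, 0.0, -0.5]
finger_gap: -0.0003
gripper_force: 0.0
```

Call:
play_rows(
  series=[0, -0.3, -0.3, 0, 0, 0, -0.8, -0.8, 0, 0, 0, -1.5, -1, 0, 0, 0, -2.3, -1, 0, 0, 0, -3, -1, 0, 0, 0, -3, -1, 0, 0],
)

```text
t: 10.12
ee_pos: [0.6234, -0.0333, 0.2591]
orientation: [-0.011, 1.0, -0.001, 0.0]
wrist_force: [0.6, -0.1, -0.5]
finger_gap: 0.0
gripper_force: 0.0
```

```bash
python3 - <<'E'
from h import *
go([.59,-.004,.20],91.7)
a=snap('side');b=snap('scene');w=snap('wrist')
cv2.imwrite('pics/c4.png',np.hstack([cv2.resize(a['color'][170:290,260:400],(400,343)),cv2.resize(w['color'],(400,343))])[:,:,::-1])
for s in(a,b,w):
    p=cloud(s).reshape(-1,3);c=s['color'].reshape(-1,3).astype(int)
    A=(abs(p[:,0]-.622)<.02)&(abs(p[:,1]-.06)<.025)&(p[:,2]>.135)&(p[:,2]<.17);print('closed catch pts',A.sum())
    m=(abs(p[:,0]-.635)<.03)&(abs(p[:,1]+.004)<.03)&(p[:,2]>.1)&(p[:,2]<.14)&(c.max(1)<60)
    print('ball',m.sum(),p[m].mean(0).round(4) if m.sum() else 0)
E
```

```text
t 10.12 pos [ 0.6234 -0.0333  0.2591] yaw_y 91.3 gap 0.0 F [ 0.6 -0.1 -0.5] j [-0.19  0.4   0.12  1.29 -0.   -0.21]
units [0.82 0.75 1.48] roll -0.07
closed catch pts 0
ball 87 [ 0.6321 -0.0084  0.1241]
closed catch pts 0
ball 108 [ 0.6428 -0.0077  0.1269]
closed catch pts 0
ball 1892 [ 0.6333 -0.0026  0.1283]
```

View pics/c4.png

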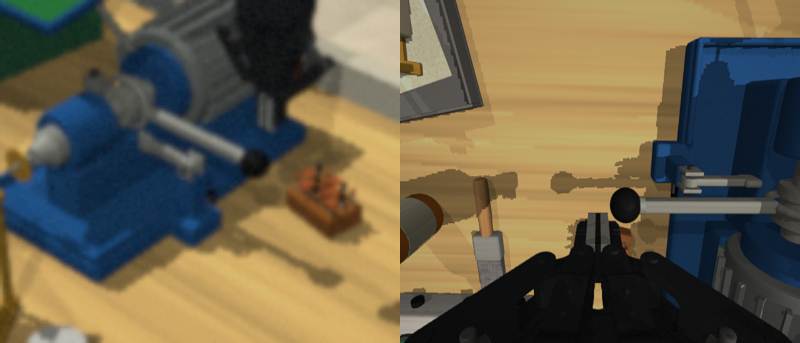

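The catch now lies level below the bar, at pixel (180,158) left and (720,180) right. Next I turn the gripper 90° to grip the ball across x.

Call:
play_rows(
  series=[-0.34, 0.76, 0, -1.2, 0.7, -0.34, 0.76, 0, -2.4, 0.7, -0.34, 0.76, 0, -3.6, 0.7, -0.34, 0.76, 0, -4.8, 0.7, -0.34, 0.76, 0, -6, 0.7, -0.34, 0.76, 0, -7.2, 0.7, -0.34, 0.76, 0, -8.4, 0.7, -0.34, 0.76, 0, -9.6, 0.7, -0.34, 0.76, 0, -10.8, 0.7, -0.34, 0.76, 0, -12, 0.7, -0.34, 0.76, 0, -13, 0.7, -0.34, 0.76, 0, -13.8, 0.7],
)

```text
t: 11.27
ee_pos: [0.6358, 0.0037, 0.259]
orientation: [-0.674, 0.739, 0.0, -0.0]
wrist_force: [-0.3, -0.2, 0.4]
finger_gap: 0.0595
gripper_force: 0.0
```

Call:
play_rows(
  series=[0, 0, 0, -0.9, 0.7, 0, 0, 0, -1.3, 0.7, 0, 0, 0, -1.3, 0.7, 0, 0, 0, -1.3, 0.7],
)

```text
t: 11.6
ee_pos: [0.6358, 0.0033, 0.2591]
orientation: [0.72, -0.694, -0.0, 0.0]
wrist_force: [-0.7, -0.2, 0.2]
finger_gap: 0.0599
gripper_force: 0.0
```

```bash
python3 - <<'E'
from h import *
go([.637,-.003,.172],-178.3)
w=snap('wrist');p=cloud(w).reshape(-1,3);c=w['color'].reshape(-1,3).astype(int)
m=(abs(p[:,0]-.635)<.03)&(abs(p[:,1]+.004)<.03)&(p[:,2]>.1)&(p[:,2]<.14)&(c.max(1)<60)
from scipy.optimize import least_squares
if m.sum()>50: print(m.sum(),least_squares(lambda t:np.linalg.norm(p[m]-t,axis=1)-.016,[.637,-.003,.118],loss='soft_l1',f_scale=.002).x.round(4))
for n in ('scene','side'):
    w=snap(n);p=cloud(w).reshape(-1,3);m=(p[:,0]>.62)&(p[:,0]<.66)&(p[:,1]>.02)&(p[:,1]<.1)&(p[:,2]>.12)&(p[:,2]<.128);q=p[m];print(n,len(q),q.mean(0).round(4))
E
```

```text
t 11.6 pos [0.6358 0.0033 0.2591] yaw_y -177.88 gap 0.0599 F [-0.7 -0.2  0.2] j [-0.13  0.42  0.15  1.3   0.   -1.73]
units [ 0.16 -0.02  2.18] roll 0.07
2047 [ 0.6378 -0.0014  0.1176]
scene 55 [0.6401 0.0701 0.1224]
side 69 [0.6355 0.0586 0.1225]
```

Call:
play_rows(
  series=[0.15, -0.04, 0.5, 0, 0.7, 0.15, -0.04, 1.2, 0, 0.7, 0.15, -0.04, 1.8, 0, 0.7, 0.15, -0.04, 2.15, 0, 0.7, 0.15, -0.04, 2.2, 0, 0.7, 0.15, -0.04, 2.2, 0, 0.7, 0.15, -0.04, 2.2, 0, 0, 0.15, -0.04, 2.2, 0, 0, 0.15, -0.04, 2.2, 0, 0, 0.15, -0.04, 2.2, 0, 0, 0.15, -0.04, 2.2, 0, 0],
  newtons=40,
)

```text
t: 12.67
ee_pos: [0.6387, -0.0037, 0.1728]
orientation: [0.72, -0.694, 0.001, -0.001]
wrist_force: [2.4, 0.1, 6.8]
finger_gap: 0.0299
gripper_force: 39.5
```

```bash
python3 - <<'E'
from h import *
go([.637,-.003,.170],-178.3)
M=R.from_quat(env.observe()['orientation']).as_matrix()
y=np.radians(1.7);G=R.from_euler('z',1.7,degrees=True).as_matrix()
for q in np.arange(.06,.45,.06):
    d=G@np.array([-.23*np.sin(q),.23*(1-np.cos(q)),0]);print(round(q,2),(M.T@d/.04).round(2),round(np.degrees(q)/6,2))
E
```

```text
t 12.67 pos [ 0.6387 -0.0037  0.1728] yaw_y -177.86 gap 0.0299 F [2.4 0.1 6.8] j [-0.14  0.47 -0.    1.1   0.   -1.75]
units [-0.02  0.04  0.07] roll 0.07
0.06 [-0.01  0.34 -0.  ] 0.57
0.12 [-0.05  0.69 -0.  ] 1.15
0.18 [-0.1   1.03 -0.  ] 1.72
0.24 [-0.18  1.37 -0.01] 2.29
0.3 [-0.27  1.7  -0.01] 2.86
0.36 [-0.38  2.02 -0.01] 3.44
0.42 [-0.52  2.34 -0.01] 4.01
```

Call:
play_rows(
  series=[-0.01, 0.34, 0, 0.57, 0, -0.05, 0.69, 0, 1.15, 0, -0.1, 1.03, 0, 1.72, 0, -0.18, 1.37, 0, 2.29, 0, -0.27, 1.7, 0, 2.86, 0, -0.38, 2.02, 0, 3.44, 0, -0.38, 2.02, 0, 3.44, 0],
  newtons=50,
)

```text
t: 13.25
ee_pos: [0.5565, 0.0093, 0.1729]
orientation: [-0.583, 0.812, -0.001, 0.002]
wrist_force: [9.1, 2.6, -0.4]
finger_gap: 0.0295
gripper_force: 49.3
```

Call:
play_rows(
  series=[-0.01, 0.16, 0, 0.28, 0, -0.02, 0.33, 0, 0.56, 0, -0.02, 0.36, 0, 0.6, 0, -0.02, 0.36, 0, 0.6, 0, -0.02, 0.36, 0, 0.6, 0, -0.02, 0.36, 0, 0.6, 0, -0.02, 0.36, 0, 0.6, 0, -0.02, 0.36, 0, 0.6, 0, -0.02, 0.36, 0, 0.6, 0, -0.02, 0.36, 0, 0.6, 0],
)

```text
t: 14.08
ee_pos: [0.5452, 0.0137, 0.1728]
orientation: [-0.559, 0.829, -0.002, 0.002]
wrist_force: [8.4, 0.3, 3.6]
finger_gap: 0.0297
gripper_force: 49.7
```

```bash
python3 - <<'E'
from h import *
go([.637,-.003,.170],-178.3)
o=env.observe();print(o['gripper_force'])
q=np.array([.6387,-.0037,0])-o['ee_pos'];print('moved',q)
L=[]
for n in('scene','side'):
    s=snap(n);p=cloud(s).reshape(-1,3);c=s['color'].reshape(-1,3).astype(int)
    m=(p[:,0]>.5)&(p[:,0]<.66)&(p[:,1]>.03)&(p[:,1]<.14)&(p[:,2]>.12)&(p[:,2]<.128);k=p[m]
    if len(k)>20:print(n,len(k),k[:,:2].min(0).round(3),k[:,:2].max(0).round(3),'slope dx/dy',np.polyfit(k[:,1],k[:,0],1).round(3))
    L.append(cv2.resize(s['color'][150:390,180:420],(400,400)))
cv2.imwrite('pics/c5.png',np.hstack(L)[:,:,::-1])
E
```

```text
t 14.08 pos [0.5452 0.0137 0.1728] yaw_y 157.93 gap 0.0297 F [8.4 0.3 3.6] j [-0.13  0.32 -0.24  1.01  0.   -1.31]
units [-0.47 -2.28  0.08] roll 56.04
49.671873450279236
moved [ 0.09348244 -0.0174099  -0.17281385]
scene 147 [0.539 0.032] [0.605 0.14 ] slope dx/dy [0.332 0.548]
side 41 [0.523 0.03 ] [0.602 0.14 ] slope dx/dy [0.311 0.544]
```

View pics/c5.png

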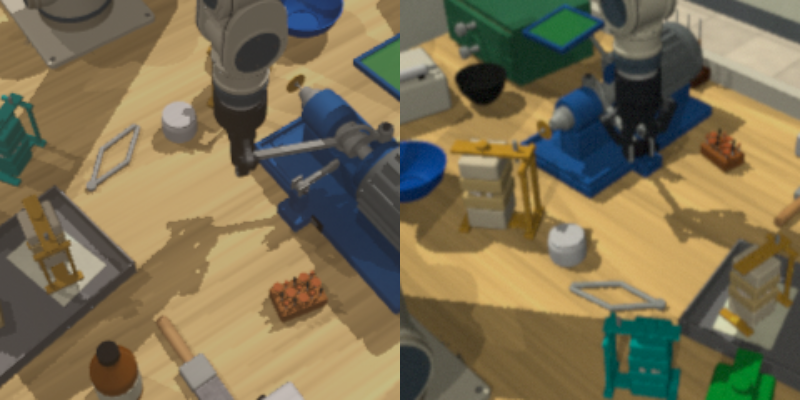

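The lever is pulled and held by its ball at (243,165) in the left part: it moved 94 mm with 8.4 N of spring force, the catch is still over, and the articulator stands in the tray. Handing in.

```bash
python3 -c "
from rig import env
print(env.job_done())"
```

```text
the job is handed in; nothing more can be done
None
```

I handed the job in at about 14 s of the 64 s allowed, with no verdict returned: the articulator stands upright in the free half of the tray, the catch is fully over, and the gripper is holding the lever by its ball after pulling it about 94 mm, which is its stop.

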